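Release the filter cassette with the pin tool

TASK

Take the orange pin tool out of its stand and use its pin to press down the recessed red release button of the bench dust filter. Keep the button held down with the pin all the way, without letting it rise, while you push the white cassette out with that same pin until it is fully out at its stop; then draw the pin out so that the button pops up and locks the cassette there, and put the tool upright back in its stand, fully down. Be gentle on the plastic and leave the jars and the tape roll where they are.

Things in the scene. Friction and masses are not known exactly. Their poses are not given: they have to be found in the camera images.
- filter_unit: bench dust filter fixed to the table: grey housing 130 (x) x 96 (y) x 48 mm high with a blue hood 64 mm high over its rear 40 mm, and a white cassette in its open channel. Origin: centre of the underside, on the table. The plastic bears no more than 18 N from the tool (downward press and side push added). Its own -x is the way the cassette slides out; z up.
- bore_mouth (a point): centre of the release bore at the level of the cassette's top face (50 mm above the table); moves with the cassette, 5 mm in front of the unit's origin when the cassette is in. The bore is round, 11 mm wide with a 3 mm chamfer round its mouth (17 mm wide at the top), upright, with walls 26 mm deep. In it sits the red button, 9.6 mm wide; its top lies somewhere between 4 and 18 mm below the mouth, differing from unit to unit and not measured: find it by feel.
- release (a joint): how far the button is pressed, m: 0 up, 0.0065 fully down at a rigid stop. Spring: starts to move at about 2.4 N and takes 7.6 N fully down (800 N/m). Up, its catch holds the cassette in a rack; it clears the rack only when pressed 4.5 mm or more, and drops in again every 9 mm of travel, and at the end, if the button rises. Do not load the cassette sideways before the button is down: the catch would bind.
- cassette (a joint): how far the cassette is out, m: 0 in, 0.0455 fully out at its rigid stop (from 0.0443 on, the catch can drop in and lock it there). Slides with about 2.5 N of friction and stays where it is left. The side of the bore is the surface to push on; the pin has 2.5 mm of play all round in the bore.
- pin_tool: pin tool, 106 mm long, 50 to 85 g, standing upright in the stand, pin down. Origin: tip of the pin; z along the tool up to the handle. Smooth, slippery steel pin 6 mm thick with a round tip from 0 to 45 mm; dark disc flange 22 mm wide from 45 to 48 mm; orange square handle 16 x 16 mm from 48 to 106 mm, sides along the tool's x and y.
- stand: dark wooden block 60 x 60 x 50 mm high, fixed to the table, with an upright hole 11 mm wide (2 mm chamfer) and 47 mm deep in the middle of its top, for the pin; the tool's flange rests on its top, so that the pin's tip is 5 mm above the table. Origin: centre of the underside, on the hole's axis.
- jar_gold: bystander: small glass jar with gold lid, 42 x 42 x 46 mm, origin at the centre of its underside
- jar_red: bystander: glass jar with black lid, 52 x 53 x 58 mm, origin at the centre of its underside
- tape_masking: bystander: yellow tape roll lying flat, 76 x 76 x 18 mm, origin at the centre of its underside
Things that resemble listed ones, but are neither listed nor needed, are in the scene too. Leave any green look-alike of the pin_tool alone.

How it is judged:
By the outcome, as a careful person would: the job done as asked, in the order asked, and still so for the second after the job is handed in, with the robot touching nothing.
It also fails if it takes over 70 s, if anything falls off the work surface, if the arm or the gripper's body presses on something with over 40 N, if the wrist force passes 120 N, or if a joint passes its speed limit or range.

ROBOT

A 6-joint arm with a two-finger parallel gripper is mounted at the origin on a cart in front of the work surface, level with it; the furniture and walls round the work are solid. World frame = base frame: x ahead of the robot, y to its left, z up, the work surface at z = 0. Lengths are in mm, angles in rad, forces in N, time in s.
With the tool pointing down it reaches from about 425 to 950 mm from the base axis. Payload 3.5 kg.
Tool frame: the origin (TCP) lies midway between the tips of the shut fingers; the grasp point (between the pads) lies 19 mm behind it; z points along the fingers, y is the line along which they close (so a half turn about z gives the same grasp; the last joint's range is limited). The gripper opens to 85 mm and grips with 20 to 120 N. Pads are 22 mm wide; open, the fingers measure 114 mm over their backs; the gripper's body (76 mm by 85 mm) begins 54 mm behind the grasp point. The pads swing forward as they close: fully open they stand 13 mm farther back than shut.
Start: joints at [-1.314, 0.286, 1.577, -0, 1.279, -0.15], TCP at [267.1, -619.89, 231.325] pointing down, gripper open.
Joint ranges: [-2.77, 2.77], [-0.9, 2.22], [0.21, 2.48], [-1.53, 4.67], [0.24, 2.81], [-2.84, 2.84]. Speed limits (rad/s): [2.79, 2.79, 3.14, 3.14, 3.14, 3.14].

INTERFACE

Orientations are given as a unit quaternion [x, y, z, w].
In Python, from cell import telemetry, vision, robot gives the robot as it stands. The module is installed in compiled form; this text tells all that it offers.
- The arm moves only by the tool step_arm, never from a script. Its argument "deltas" is a list that holds one entry, the list of rows, each a list of 4 numbers: the shift along the tool's x, y, z as a fraction of full scale, then the turn about the tool's z as a fraction of full scale. In form: [[[x, y, z, spin], ...]]. A call has 1 to 20 rows; each row is the pose to reach, as a shift and turn from the pose commanded when the call began, along the tool's axes at that moment; what a row does not reach only later rows make up. Full scale, the value 1, is 30 cm for a shift and pi/2 rad for a turn. A row lasts 1/10 s, in which the tool goes at most 50 mm and 8.59 degrees, less where a joint would pass 70% of its speed; a pose out of reach is approached as far as the arm can. A call with a number of a shift or a turn outside -1 to 1 is refused whole. A call with a gripper value outside its range is refused whole. "jaw" is the closure, from -1 (fully open) to 1 (shut), so that 0 is half open, set as the call begins (left out, the last holds). The fingers move at their own pace and stop on an object; the grip force is fixed at half the most. Time passes only in rows, so rows that repeat a pose let the fingers close. It gives the time, the measured TCP pose, the force, the opening and the grip force at its end, in the units of the state.
- telemetry.get_state(): the state, without advancing time (a new reading comes with each control period).
- vision.snapshot(name): name is "scene" or "top"; returns the picture (480x640x3 uint8, red, green, blue); there is no depth.
- vision.get_calibration(name): a dict with "mtx" (3x3 intrinsics, pixels), "k1" (the pictures are not rectified: a ray, as slopes to the right and down, at radius r is drawn at 1 + k1 r^2 times it, then the intrinsics apply), "eye" and "attitude" of the camera in the world. Camera axes: x right, y down, z forward; pixel columns grow to the right and rows downward; lengths in mm; the calibration is good to about 2 mm. A picture is of the moment at which its call begins. get_calibration takes no time and is no camera call.
- robot.job_done(): hands the job in; it is judged then, once.
The state is a dict: "time_s": time; "qpos": joint angles; "joint_velocities": joint speeds; "joint_efforts": joint torques, N m; "ee_pos": TCP position; "tcp_rot": TCP orientation; "force": force on the tool from outside, world axes, zero at the start; "moment": the same for the moment, N m; "width": finger opening in mm; "gripper_force": force on a finger pad.
Only numpy, scipy, OpenCV 4.12 (cv2) and the standard library are available. Lean on these libraries where they do the work, as an engineer would, in place of code of your own. Each camera call takes 0.05 s, during which the arm holds its last target. There are 200 camera calls.

## Working session

There is one attempt and no reset: what is moved stays moved. The work goes in short steps, Python scripts to look and compute and a tool call to move; the robot and the scene stay as the last step left them, time stands still between calls to the robot, and variables do not carry over. Pictures are saved under pics/ and viewed, at most 10 in all, crops included, and the job is handed in when it is done.

Besides the shell and the picture viewer there is one more tool, called after ">>>" by a JSON object that holds its "method" and its "body", one argument or row to a line. step_arm: Moves the arm, as the interface text tells. Shift numbers are shares of 30 cm and turn numbers shares of pi/2 rad, none past 1 either way. Its arguments: {"type":"object","properties":{"deltas":{"type":"array"},"jaw":{"type":"number"}},"required":["deltas"]}

```bash
mkdir -p pics; python3 - <<'E'
from cell import telemetry, vision, robot
import cv2
for n in("scene","top"):
    im=vision.snapshot(n); cv2.imwrite(f"pics/{n}0.png",im[:,:,::-1]); print(n,vision.get_calibration(n))
print(telemetry.get_state())
E
```

```text
scene {'mtx': array([[558.40491539,   0.        , 320.88485433],
       [  0.        , 558.40491539, 230.7099511 ],
       [  0.        ,   0.        ,   1.        ]]), 'k1': -0.1048648298684133, 'eye': array([  27.36574914, -685.04494785,  534.68719426]), 'attitude': array([ 0.82005756, -0.21844117,  0.14348123, -0.50911904])}
top {'mtx': array([[476.21129166,   0.        , 316.92783986],
       [  0.        , 476.21129166, 239.56630921],
       [  0.        ,   0.        ,   1.        ]]), 'k1': 0.030148871133321063, 'eye': array([424.37164355, 104.36658981, 963.96608401]), 'attitude': array([ 0.71415753, -0.69828466,  0.03269343, -0.03617588])}
{'time_s': 0.1, 'qpos': array([-1.31400912e+00,  2.87124610e-01,  1.57804960e+00,  4.53088782e-05,
        1.27859956e+00, -1.50009115e-01]), 'joint_velocities': array([-0.00026971, -0.00137612, -0.00288422, -0.00210497,  0.00159065,
        0.00029108]), 'joint_efforts': array([ 6.28293546e-04, -4.07295942e+01, -2.93699080e+01, -1.34514812e-04,
        3.40077560e-03,  1.07541598e-05]), 'ee_pos': array([ 266.95413257, -619.31488093,  230.04352036]), 'tcp_rot': array([ 9.79386550e-01,  2.01992068e-01, -3.65400423e-05, -1.09016158e-03]), 'force': array([-0.57357117, -0.3470151 , -0.03413723]), 'moment': array([-0.04162654,  0.03354595,  0.00029946]), 'gripper_force': 0.0, 'width': 85.51435566033014}
```

View pics/scene0.png

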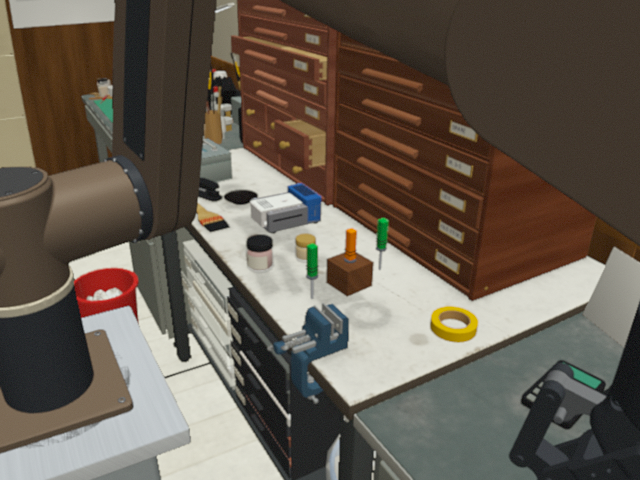

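View pics/top0.png

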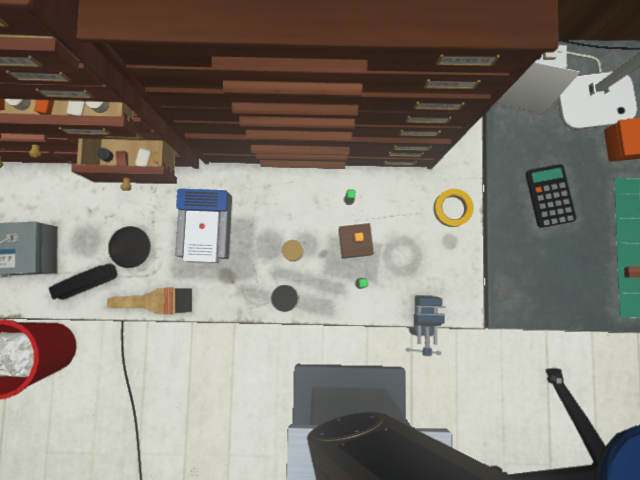

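The scene view shows the filter near (285,208), the orange tool in its stand at (350,270), green look-alikes at (312,265) and (382,240), jars at (260,252) and (305,246), and tape at (454,323). In the top view the orange handle is at (359,237), the red button at (202,226), and the hood at (203,200) on the drawers' side.

```bash
cat > h.py <<'E'
from cell import telemetry, vision, robot
import cv2, numpy as np
from scipy.spatial.transform import Rotation as R
def ray(n,uv):
    c=vision.get_calibration(n); K=c["mtx"]
    uv=np.atleast_2d(np.asarray(uv,float))
    p=cv2.undistortPoints(uv[:,None],K,np.array([c["k1"],0,0,0]))[:,0]
    return c["eye"],R.from_quat(c["attitude"]).apply(np.c_[p,np.ones(len(p))])
def plane(n,uv,z):
    e,d=ray(n,uv); return e+d*((z-e[2])/d[:,2])[:,None]
def proj(n,P):
    c=vision.get_calibration(n); r=R.from_quat(c["attitude"]).inv()
    q=r.apply(np.atleast_2d(P)-c["eye"]); s=q[:,:2]/q[:,2:]
    s=s*(1+c["k1"]*(s**2).sum(1))[:,None]
    return s@c["mtx"][:2,:2].T+c["mtx"][:2,2]
def mask(im,lo,hi,box=None):
    m=cv2.inRange(cv2.cvtColor(im,cv2.COLOR_RGB2HSV),np.array(lo),np.array(hi))
    if box:
        k=np.zeros_like(m); x0,y0,x1,y1=box; k[y0:y1,x0:x1]=255; m&=k
    return m
def blobs(m,a=5):
    n,l,s,c=cv2.connectedComponentsWithStats(m)
    return [(c[i].round(1),s[i]) for i in range(1,n) if s[i][4]>=a]
E
python3 - <<'E'
from h import *
im=cv2.imread("pics/top0.png")[:,:,::-1].copy()
print("eye z dir",ray("top",[317,240]))
m=mask(im,(8,150,120),(22,255,255),(340,220,380,255)); print("orange",blobs(m))
m=mask(im,(0,120,100),(8,255,255),(185,205,220,240)); b=blobs(m,2);print("red",b,[plane("top",x[0],42) for x in b])
m=mask(im,(100,120,50),(125,255,255),(165,180,240,220)); r=cv2.minAreaRect(np.vstack(cv2.findContours(m,0,2)[0]));print("hood",r,cv2.boxPoints(r)); print(plane("top",cv2.boxPoints(r),64))
m=mask(im,(0,0,215),(180,30,255),(175,205,232,270)); print("white",blobs(m,50))
m=mask(im,(0,60,20),(20,255,130),(330,210,385,270)); r=cv2.minAreaRect(max(cv2.findContours(m,0,2)[0],key=cv2.contourArea)); print("stand",r,plane("top",cv2.boxPoints(r),50))
a=[cv2.resize(im[y0:y0+75,x0:x0+75],(400,400),interpolation=cv2.INTER_CUBIC) for x0,y0 in((165,195),(322,200))]
cv2.imwrite("pics/c1.png",np.hstack(a)[:,:,::-1])
E
```

```text
eye z dir (array([424.37164355, 104.36658981, 963.96608401]), array([[ 0.09631591,  0.00584023, -0.99533411]]))
orange [(array([358.7, 236.4]), array([354, 232,  10,   9,  71], dtype=int32))]
red [(array([202. , 226.2]), array([201, 225,   3,   4,  10], dtype=int32))] [array([[535.60876176, 334.46885157,  42.        ]])]
hood ((201.41848754882812, 199.20068359375), (48.74435806274414, 19.4681339263916), 2.12109637260437) [[176.70273 208.02603]
 [177.42328 188.57123]
 [226.13425 190.37534]
 [225.4137  209.83014]]
[[566.77625959 378.6838824   64.        ]
 [604.45013714 379.18445129  64.        ]
 [603.12584523 285.95333643  64.        ]
 [565.42910696 285.8093223   64.        ]]
white [(array([200.5, 234.9]), array([ 184,  211,   34,   51, 1396], dtype=int32))]
stand ((355.820556640625, 240.0452117919922), (30.306245803833008, 30.724985122680664), 83.9909896850586) [[539.80932485  67.88715015  50.        ]
 [547.37459949   8.96618894  50.        ]
 [489.13441878   2.18263829  50.        ]
 [481.62198077  60.73732732  50.        ]]
```

View pics/c1.png

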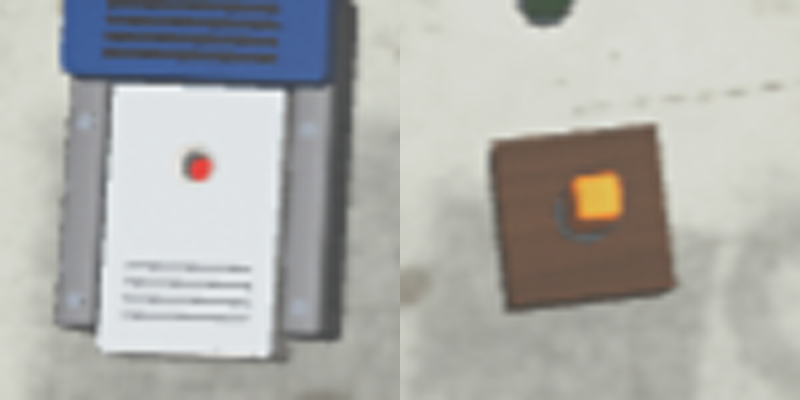

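The crop shows the filter with the cassette forward edge toward the robot, the bore at crop (197,166), and the tool on the stand, its handle slightly turned at (598,196).

```bash
python3 - <<'E'
from h import *
f=lambda p,x0,y0:(np.array(p,float)+.5)/5.3333-.5+[x0,y0]
print("bore",plane("top",f([197,166],165,195),47))
L=plane("top",f([[113,88],[98,352],[283,92],[273,356]],165,195),50);print("cass",L)
for a,b in((0,1),(2,3)):
    d=L[a]-L[b];print(np.degrees(np.arctan2(d[1],d[0])))
H=plane("top",f([[172,176],[219,172],[224,216],[177,221]],322,200),111);print("handle top",H,H.mean(0))
S=plane("top",f([[92,143],[257,124],[276,288],[107,311]],322,200),50);print("stand",S,S.mean(0))
im=cv2.imread("pics/scene0.png")[:,:,::-1].copy()
m=mask(im,(8,150,120),(22,255,255),(335,220,365,262)); b=blobs(m);print("orange",b)
P=[[515,35,z] for z in(111,53)];print("pred",proj("scene",P))
print("hood pred corners", proj("scene",[[566.8,378.7,64],[565.4,285.8,64]]), "bore",proj("scene",[[535,334,50]]))
s=telemetry.get_state(); r=R.from_quat(s["tcp_rot"]); print(r.as_matrix())
E
```

```text
bore [[535.92386594 334.16962053  47.        ]]
cass [[563.39400724 365.13584594  50.        ]
 [467.42238552 365.77969604  50.        ]
 [563.3387688  303.47932689  50.        ]
 [467.35256246 302.95649816  50.        ]]
-0.3843775819006992
0.3120821684664061
handle top [[521.79082634  43.31987633 111.        ]
 [523.50153469  27.48066879 111.        ]
 [508.60902126  25.59715964 111.        ]
 [506.56233022  41.4042575  111.        ]] [515.11592813  34.45049056 111.        ]
stand [[540.1494425   68.11044863  50.        ]
 [548.40575464   8.45878117  50.        ]
 [488.99513264   0.91641121  50.        ]
 [479.3265857   61.60448096  50.        ]] [514.21922887  34.77253049  50.        ]
orange [(array([350.5, 244.5]), array([344, 229,  13,  31, 291], dtype=int32))]
pred [[351.16086537 230.03217838]
 [349.9522131  259.35761504]]
hood pred corners [[287.28556073 185.80843277]
 [306.41349316 199.85337985]] bore [[283.8015271  200.78556085]]
[[ 9.18398406e-01  3.95656550e-01 -5.11981637e-04]
 [ 3.95656709e-01 -9.18396032e-01  2.12061758e-03]
 [ 3.68834333e-04 -2.15014078e-03 -9.99997620e-01]]
```

>>> {"method": "step_arm", "body": {
  "deltas": [
    [[0.811,-0.838,0,0],[0.811,-0.838,0,0],[0.811,-0.838,0,0],[0.811,-0.838,0,0],[0.811,-0.838,0,0],[0.811,-0.838,0,0],[0.811,-0.838,0,0],[0.811,-0.838,0,0]]
  ],
  "jaw": -1
}}

```text
time_s: 0.9
ee_pos: [392.2, -287.6, 230.7]
tcp_rot: [0.979, 0.205, 0.0, -0.001]
force: [-0.0, -0.1, -0.9]
width: 85.8
gripper_force: 0.0
```

>>> {"method": "step_arm", "body": {
  "deltas": [
    [[0.811,-0.838,0,0.18],[0.811,-0.838,0,0.18],[0.811,-0.838,0,0.18],[0.811,-0.838,0,0.18],[0.811,-0.838,0,0.18],[0.811,-0.838,0,0.18],[0.811,-0.838,0,0.18],[0.811,-0.838,0.2,0.18],[0.811,-0.838,0.2,0.18],[0.811,-0.838,0.2,0.18],[0.811,-0.838,0.2,0.18]]
  ]
}}

```text
time_s: 2.0
ee_pos: [515.4, 33.3, 172.1]
tcp_rot: [0.998, 0.061, 0.0, 0.0]
force: [0.2, -0.2, -0.1]
width: 85.2
gripper_force: 0.0
```

```bash
python3 - <<'E'
from h import *
for i in range(3):
    s=telemetry.get_state(); 
    vision.snapshot("top"); print(s["ee_pos"].round(2),R.from_quat(s["tcp_rot"]).as_matrix()[:2,0].round(4),s["force"].round(2))
a=vision.snapshot("top")[170:320,260:460]; b=vision.snapshot("scene")[130:330,230:430]
cv2.imwrite("pics/c2.png",np.hstack([cv2.resize(a,(400,300)),cv2.resize(b,(400,400))[50:350]])[:,:,::-1])
print(proj("scene",[[515,34.5,111]]), proj("scene",[s["ee_pos"]]))
E
```

```text
[515.37  33.26 172.05] [0.9925 0.1223] [ 0.2  -0.22 -0.07]
[515.96  33.08 172.96] [0.9925 0.1219] [-0.53 -0.49  0.79]
[516.19  33.07 173.39] [0.9925 0.1218] [ 0.64 -0.23  0.56]
[[351.31867835 230.14353996]] [[353.73829711 196.97321374]]
```

View pics/c2.png

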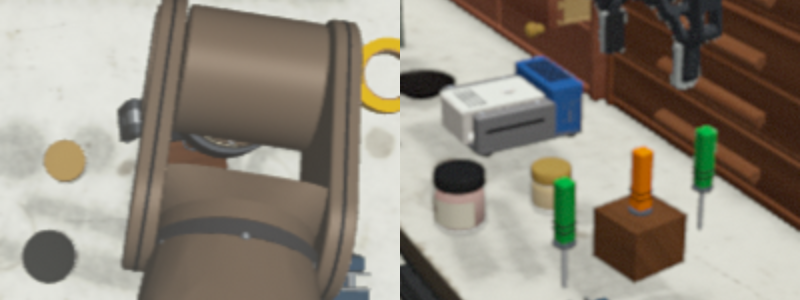

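>>> {"method": "step_arm", "body": {
  "deltas": [
    [[0,0,0.1,0],[0,0,0.2,0],[0,0,0.3,0],[0,0,0.355,0],[0,0,0.355,0],[0,0,0.355,0]]
  ]
}}

```text
time_s: 2.85
ee_pos: [515.7, 34.1, 65.7]
tcp_rot: [0.998, 0.062, 0.001, 0.0]
force: [-0.8, 0.8, 1.0]
width: 85.5
gripper_force: 0.0
```

>>> {"method": "step_arm", "body": {
  "deltas": [
    [[0,0,0,0],[0,0,0,0],[0,0,0,0],[0,0,0,0],[0,0,0,0],[0,0,0,0],[0,0,0,0],[0,0,0,0]]
  ],
  "jaw": 1
}}

```text
time_s: 3.65
ee_pos: [515.4, 34.4, 65.3]
tcp_rot: [0.998, 0.062, 0.0, 0.0]
force: [-1.3, -0.1, 3.1]
width: 15.0
gripper_force: 58.5
```

>>> {"method": "step_arm", "body": {
  "deltas": [
    [[0,0,-0.01,0],[0,0,-0.03,0],[0,0,-0.1,0],[0,0,-0.2,0],[0,0,-0.3,0],[0,0,-0.36,0],[0,0,-0.36,0]]
  ]
}}

```text
time_s: 4.35
ee_pos: [517.0, 34.2, 176.3]
tcp_rot: [0.998, 0.062, 0.003, 0.001]
force: [-0.4, -0.2, -0.8]
width: 15.3
gripper_force: 58.4
```

>>> {"method": "step_arm", "body": {
  "deltas": [
    [[0.02,-0.1,0,0.02],[0.05,-0.25,0,0.04],[0.08,-0.4,0,0.06],[0.11,-0.55,0,0.079],[0.14,-0.7,0,0.079],[0.17,-0.85,0,0.079],[0.191,-0.95,0,0.079],[0.191,-0.983,0,0.079],[0.191,-0.983,0,0.079],[0.191,-0.983,0,0.079]]
  ]
}}

```text
time_s: 5.35
ee_pos: [534.9, 333.0, 171.6]
tcp_rot: [1.0, -0.0, -0.001, 0.001]
force: [-0.6, 0.5, -0.3]
width: 15.3
gripper_force: 58.7
```

```bash
python3 - <<'E'
from h import *
P=[];
for i in range(4):
    im=vision.snapshot("scene"); s=telemetry.get_state(); P.append(s["ee_pos"])
print(np.mean(P,0),R.from_quat(s["tcp_rot"]).as_matrix()[:2,0].round(4),s["force"].round(2),s["width"])
e=np.mean(P,0)
cv2.imwrite("pics/s3.png",im[:,:,::-1])
a=im[60:240,200:400]
cv2.imwrite("pics/c3.png",cv2.resize(a,(667,600),interpolation=cv2.INTER_CUBIC)[:,:,::-1])
print("tip pred",proj("scene",[e-[0,0,60],e-[0,0,20]]),"bore",proj("scene",[[535.5,334.2,50]]))
E
```

```text
[535.41410216 332.69297449 172.41474191] [ 1.     -0.0018] [-0.14 -0.38 -1.67] 15.308380396522391
tip pred [[283.80258236 174.36489152]
 [283.52404592 156.71984295]] bore [[283.96263868 200.71184576]]
```

View pics/c3.png

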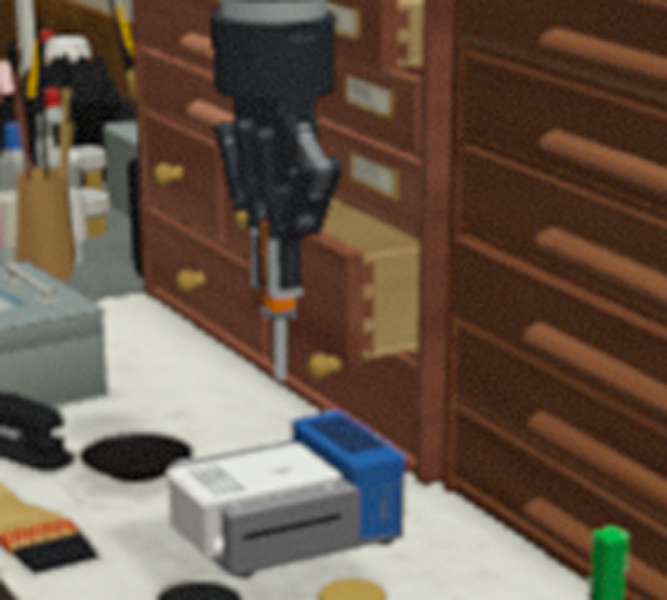

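The pin tip is at crop (280,378), scene px (284,173), straight above the bore at crop (281,471), scene px (284,201), as predicted. I'm descending to just above the mouth.

>>> {"method": "step_arm", "body": {
  "deltas": [
    [[0,0,0.06,0],[0,0,0.12,0],[0,0,0.17,0],[0,0,0.19,0],[0,0,0.19,0],[0,0,0.19,0],[0,0,0.19,0]]
  ]
}}

```text
time_s: 6.25
ee_pos: [536.2, 334.5, 117.1]
tcp_rot: [1.0, 0.0, 0.001, -0.0]
force: [-0.3, -0.3, -1.5]
width: 15.3
gripper_force: 58.6
```

```bash
python3 - <<'E'
from h import *
P=[];F=[]
for i in range(4):
    im=vision.snapshot("scene"); s=telemetry.get_state(); P.append(s["ee_pos"]);F.append(s["force"])
e=np.mean(P,0);print(e,np.mean(F,0),np.std(F,0))
it=vision.snapshot("top")
a=cv2.resize(im[150:230,240:340],(400,320),interpolation=cv2.INTER_CUBIC);b=cv2.resize(it[175:275,150:275],(400,320),interpolation=cv2.INTER_CUBIC)
cv2.imwrite("pics/c4.png",np.hstack([a,b])[:,:,::-1])
print("tip pred",proj("scene",[e-[0,0,60]]),"bore",proj("scene",[[535.5,334.2,50]]))
E
```

```text
[535.94245699 334.41425649 116.82838911] [ 0.11456771  0.00164824 -0.84114258] [0.2575925  0.41005136 0.77330324]
tip pred [[284.04981071 197.79005177]] bore [[283.96263868 200.71184576]]
```

View pics/c4.png

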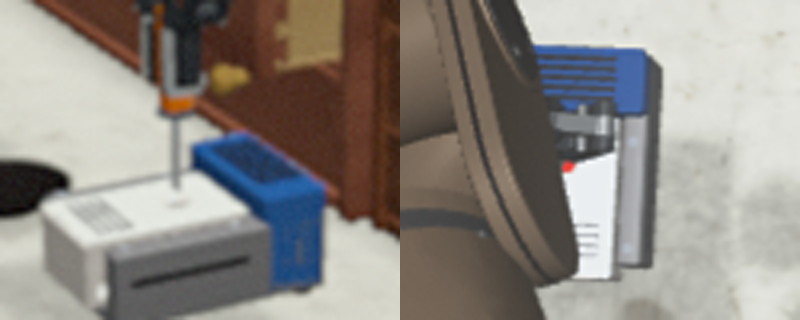

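The tip is at crop (176,188), scene px (284,197), about 4 px above the bore mouth at crop (180,203), scene px (285,201). It's aligned within the chamfer.

>>> {"method": "step_arm", "body": {
  "deltas": [
    [[0,0,0.008,0],[0,0,0.015,0],[0,0,0.022,0],[0,0,0.029,0],[0,0,0.029,0],[0,0,0.029,0]]
  ]
}}

```text
time_s: 7.1
ee_pos: [535.3, 334.1, 107.0]
tcp_rot: [1.0, -0.0, -0.0, 0.0]
force: [-0.4, 1.0, -1.5]
width: 15.2
gripper_force: 58.6
```

```bash
cat >> h.py <<'E'
def avg(n=4):
    P=[];F=[];M=[]
    for i in range(n):
        s=telemetry.get_state(); P.append(s["ee_pos"]);F.append(s["force"]);M.append(s["moment"])
        vision.snapshot("scene")
    print(s["time_s"],np.mean(P,0).round(2),"F",np.mean(F,0).round(2),"M",np.mean(M,0).round(3))
E
python3 -c "
from h import *
avg()"
```

```text
7.25 [535.45 334.16 107.14] F [-0.22  0.19 -1.12] M [ 0.007 -0.012 -0.028]
```

>>> {"method": "step_arm", "body": {
  "deltas": [
    [[0,0,0.003,0],[0,0,0.007,0],[0,0,0.01,0],[0,0,0.01,0]]
  ]
}}

```text
time_s: 7.7
ee_pos: [535.2, 334.1, 103.8]
tcp_rot: [1.0, -0.0, -0.0, 0.0]
force: [-0.5, -0.5, -1.2]
width: 14.9
gripper_force: 58.6
```

>>> {"method": "step_arm", "body": {
  "deltas": [
    [[0,0,0,0],[0,0,0,0]]
  ]
}}

```text
time_s: 7.9
ee_pos: [535.4, 334.2, 104.2]
tcp_rot: [1.0, 0.0, 0.0, -0.0]
force: [0.5, 1.0, -0.4]
width: 15.2
gripper_force: 58.6
```

>>> {"method": "step_arm", "body": {
  "deltas": [
    [[0,0,0.003,0],[0,0,0.006,0],[0,0,0.008,0],[0,0,0.008,0]]
  ]
}}

```text
time_s: 8.3
ee_pos: [535.3, 334.1, 101.6]
tcp_rot: [1.0, -0.0, -0.0, 0.0]
force: [0.1, -0.2, -0.6]
width: 15.4
gripper_force: 58.6
```

```bash
python3 -c "
from h import *
avg()"
```

```text
8.45 [535.38 334.12 101.65] F [-0.05 -0.41 -0.84] M [ 0.006 -0.016  0.006]
```

>>> {"method": "step_arm", "body": {
  "deltas": [
    [[0,0,0.003,0],[0,0,0.006,0],[0,0,0.008,0],[0,0,0.008,0]]
  ]
}}

```text
time_s: 8.9
ee_pos: [535.3, 334.1, 99.1]
tcp_rot: [1.0, -0.0, -0.0, 0.0]
force: [-0.3, -0.4, -0.8]
width: 15.0
gripper_force: 58.6
```

```bash
python3 -c "
from h import *
avg()"
```

```text
9.05 [535.38 334.11  99.24] F [ 0.01  0.2  -0.79] M [-0.003 -0.017  0.023]
```

>>> {"method": "step_arm", "body": {
  "deltas": [
    [[0,0,0.003,0],[0,0,0.006,0],[0,0,0.009,0],[0,0,0.009,0]]
  ]
}}

```text
time_s: 9.5
ee_pos: [535.6, 334.2, 96.9]
tcp_rot: [1.0, -0.0, 0.0, -0.0]
force: [0.0, 0.2, 0.0]
width: 15.3
gripper_force: 58.6
```

```bash
python3 -c "
from h import *
avg()"
```

```text
9.65 [535.56 334.2   96.9 ] F [-0.4   0.31  0.64] M [-0.038  0.076 -0.009]
```

>>> {"method": "step_arm", "body": {
  "deltas": [
    [[0,0,0.003,0],[0,0,0.006,0],[0,0,0.008,0],[0,0,0.008,0]]
  ]
}}

```text
time_s: 10.1
ee_pos: [535.6, 334.2, 94.5]
tcp_rot: [1.0, -0.0, 0.0, -0.0]
force: [-0.1, -0.4, 3.0]
width: 15.3
gripper_force: 58.9
```

```bash
python3 -c "
from h import *
avg()"
```

```text
10.25 [535.6  334.21  94.52] F [-0.4   0.26  3.07] M [-0.074  0.123  0.026]
```

>>> {"method": "step_arm", "body": {
  "deltas": [
    [[0,0,0.003,0],[0,0,0.006,0],[0,0,0.009,0],[0,0,0.012,0],[0,0,0.014,0],[0,0,0.014,0]]
  ]
}}

```text
time_s: 10.9
ee_pos: [535.7, 334.3, 90.6]
tcp_rot: [1.0, 0.0, 0.0, -0.0]
force: [-2.0, -0.7, 5.5]
width: 15.2
gripper_force: 59.3
```

```bash
python3 -c "
from h import *
avg()"
```

```text
11.05 [535.73 334.26  90.65] F [-1.2  -0.66  5.63] M [-0.122  0.282  0.013]
```

>>> {"method": "step_arm", "body": {
  "deltas": [
    [[0,0,0.003,0],[0,0,0.005,0],[0,0,0.005,0]]
  ]
}}

```text
time_s: 11.4
ee_pos: [535.9, 334.3, 89.8]
tcp_rot: [1.0, 0.0, 0.0, -0.0]
force: [-1.5, -1.6, 8.2]
width: 15.0
gripper_force: 59.9
```

```bash
python3 -c "
from h import *
avg()"
```

```text
11.55 [535.86 334.31  89.83] F [-1.76 -0.75  7.9 ] M [-0.206  0.433 -0.001]
```

>>> {"method": "step_arm", "body": {
  "deltas": [
    [[-0.004,0,0,0],[-0.008,0,0,0],[-0.012,0,0,0],[-0.016,0,0,0],[-0.02,0,0,0],[-0.02,0,0,0]]
  ]
}}

```text
time_s: 12.2
ee_pos: [532.0, 334.7, 90.5]
tcp_rot: [1.0, 0.0, 0.003, -0.001]
force: [2.3, -0.0, 6.3]
width: 15.4
gripper_force: 59.5
```

```bash
python3 -c "
from h import *
avg(3)"
```

```text
12.3 [531.95 334.73  90.46] F [ 2.68 -0.17  6.3 ] M [-0.034 -0.478  0.   ]
```

>>> {"method": "step_arm", "body": {
  "deltas": [
    [[0,0,0.002,0],[-0.003,0,0.003,0],[-0.006,0,0.004,0],[-0.01,0,0.004,0],[-0.014,0,0.004,0],[-0.014,0,0.004,0]]
  ]
}}

```text
time_s: 12.95
ee_pos: [528.3, 334.8, 89.9]
tcp_rot: [1.0, 0.0, 0.004, -0.001]
force: [2.0, -0.1, 6.9]
width: 15.2
gripper_force: 59.6
```

```bash
python3 -c "
from h import *
avg(3)"
```

```text
13.05 [528.28 334.75  89.85] F [ 2.13 -0.55  7.25] M [-0.106 -0.501 -0.002]
```

>>> {"method": "step_arm", "body": {
  "deltas": [
    [[-0.005,0,0,0],[-0.011,0,0,0],[-0.017,0,0,0],[-0.023,0,0,0],[-0.029,0,0,0],[-0.035,0,0,0],[-0.04,0,0,0],[-0.04,0,0,0]]
  ]
}}

```text
time_s: 13.9
ee_pos: [516.2, 334.9, 89.9]
tcp_rot: [1.0, 0.0, 0.004, -0.001]
force: [2.2, -0.2, 6.8]
width: 15.2
gripper_force: 59.6
```

```bash
python3 - <<'E'
from h import *
avg(3)
im=vision.snapshot("scene")[150:230,240:340]
cv2.imwrite("pics/c5.png",cv2.resize(im,(600,480),interpolation=cv2.INTER_CUBIC)[:,:,::-1])
E
```

```text
14.0 [516.21 334.88  89.84] F [ 1.97 -0.52  7.43] M [-0.071 -0.486 -0.004]
```

View pics/c5.png

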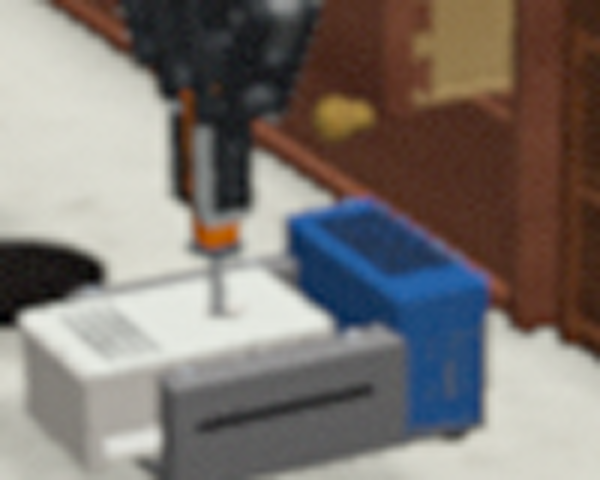

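The crop shows the cassette sliding out toward the robot with the pin in the bore at crop (218,312), and the button is still held.

>>> {"method": "step_arm", "body": {
  "deltas": [
    [[-0.006,0,0,0],[-0.013,0,0,0],[-0.02,0,0,0],[-0.027,0,0,0],[-0.034,0,0,0],[-0.041,0,0,0],[-0.048,0,0,0],[-0.055,0,0,0],[-0.062,0,0,0],[-0.069,0,0,0],[-0.074,0,0,0],[-0.074,0,0,0]]
  ]
}}

```text
time_s: 15.3
ee_pos: [494.0, 335.1, 89.8]
tcp_rot: [1.0, 0.0, 0.004, -0.001]
force: [2.4, 0.3, 8.0]
width: 15.0
gripper_force: 59.7
```

```bash
python3 -c "
from h import *
avg(3)"
```

```text
15.4 [494.03 335.06  89.83] F [2.14 0.19 7.77] M [-0.034 -0.5   -0.002]
```

>>> {"method": "step_arm", "body": {
  "deltas": [
    [[-0.005,0,0,0],[-0.01,0,0,0],[-0.015,0,0,0],[-0.015,0,0,0],[-0.015,0,0,0]]
  ]
}}

```text
time_s: 15.95
ee_pos: [489.5, 335.1, 89.8]
tcp_rot: [1.0, 0.0, 0.004, -0.001]
force: [1.8, 0.7, 7.3]
width: 15.3
gripper_force: 59.7
```

>>> {"method": "step_arm", "body": {
  "deltas": [
    [[-0.003,0,0,0],[-0.006,0,0,0],[-0.006,0,0,0]]
  ]
}}

```text
time_s: 16.25
ee_pos: [487.8, 335.1, 89.8]
tcp_rot: [1.0, 0.0, 0.004, -0.001]
force: [1.9, -0.2, 8.4]
width: 15.5
gripper_force: 59.6
```

>>> {"method": "step_arm", "body": {
  "deltas": [
    [[-0.003,0,0,0],[-0.006,0,0,0],[-0.006,0,0,0]]
  ]
}}

```text
time_s: 16.55
ee_pos: [486.6, 335.1, 89.8]
tcp_rot: [1.0, 0.0, 0.005, -0.002]
force: [2.8, 0.0, 6.3]
width: 15.5
gripper_force: 59.6
```

```bash
python3 -c "
from h import *
avg(2)"
```

```text
16.6 [486.59 335.13  89.84] F [ 3.   -0.16  6.68] M [ 0.004 -0.826 -0.009]
```

>>> {"method": "step_arm", "body": {
  "deltas": [
    [[-0.002,0,0.001,0],[-0.004,0,0.002,0],[-0.004,0,0.002,0]]
  ]
}}

```text
time_s: 16.95
ee_pos: [486.4, 335.1, 89.8]
tcp_rot: [1.0, 0.0, 0.006, -0.002]
force: [4.5, -0.3, 7.0]
width: 15.4
gripper_force: 59.6
```

```bash
python3 -c "
from h import *
avg(3)"
```

```text
17.05 [486.38 335.12  89.82] F [ 4.84 -0.31  6.82] M [-0.066 -1.07  -0.004]
```

>>> {"method": "step_arm", "body": {
  "deltas": [
    [[0.005,0,0,0],[0.008,0,0,0],[0.008,0,-0.01,0],[0.008,0,-0.02,0],[0.01,0,-0.03,0],[0.012,0,-0.04,0],[0.012,0,-0.06,0],[0.012,0,-0.09,0],[0.012,0,-0.15,0],[0.012,0,-0.25,0],[0.012,0,-0.3,0],[0.012,0,-0.3,0],[0.012,0,-0.3,0],[0.012,0,-0.3,0]]
  ]
}}

```text
time_s: 18.5
ee_pos: [484.0, 333.6, 174.5]
tcp_rot: [1.0, -0.0, -0.002, 0.001]
force: [-0.9, -0.1, -0.4]
width: 15.1
gripper_force: 58.9
```

```bash
python3 - <<'E'
from h import *
avg(3)
im=vision.snapshot("scene"); t=vision.snapshot("top")
a=cv2.resize(im[100:240,220:360],(400,400),interpolation=cv2.INTER_CUBIC);b=cv2.resize(t[180:280,150:250],(400,400),interpolation=cv2.INTER_CUBIC)
cv2.imwrite("pics/c6.png",np.hstack([a,b])[:,:,::-1])
e=telemetry.get_state()["ee_pos"];print(proj("scene",[e-[0,0,60],e-[0,0,15]]))
E
```

```text
18.6 [484.12 333.62 174.61] F [-0.49 -0.43 -0.46] M [0.012 0.035 0.019]
[[262.23594179 176.67348577]
 [261.56755769 156.43293886]]
```

View pics/c6.png

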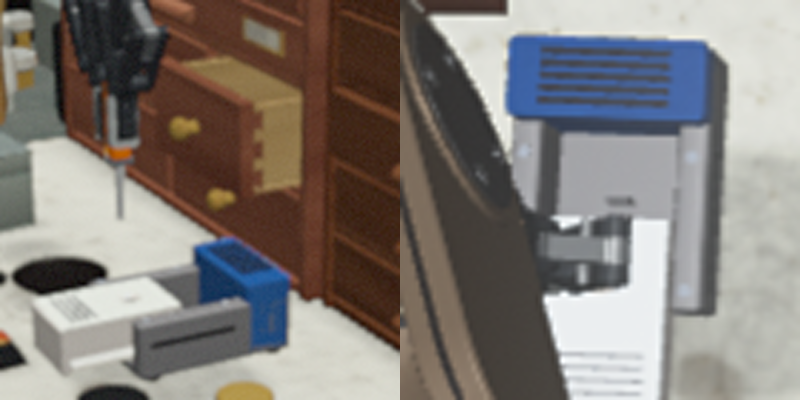

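The scene crop shows the cassette far out and the pin clear at crop (120,218), scene px (262,176), as predicted, so the tool hasn't slipped. The top crop shows the empty channel behind the cassette.

>>> {"method": "step_arm", "body": {
  "deltas": [
    [[0.01,0.1,0,-0.02],[0.025,0.25,0,-0.04],[0.04,0.4,0,-0.06],[0.055,0.55,0,-0.079],[0.07,0.7,0,-0.079],[0.085,0.85,0,-0.079],[0.095,0.95,0,-0.079],[0.099,0.999,0,-0.079],[0.099,0.999,0,-0.079],[0.099,0.999,0,-0.079]]
  ]
}}

```text
time_s: 19.75
ee_pos: [514.9, 35.2, 176.5]
tcp_rot: [0.998, 0.062, -0.0, -0.0]
force: [-0.1, 0.8, 0.2]
width: 15.6
gripper_force: 59.0
```

>>> {"method": "step_arm", "body": {
  "deltas": [
    [[0,0,0.07,0],[0,0,0.13,0],[0,0,0.18,0],[0,0,0.2,0],[0,0,0.2,0],[0,0,0.2,0]]
  ]
}}

```text
time_s: 20.35
ee_pos: [515.4, 35.2, 117.4]
tcp_rot: [0.998, 0.063, 0.0, 0.0]
force: [0.6, 0.1, -0.2]
width: 15.5
gripper_force: 59.0
```

```bash
python3 - <<'E'
from h import *
avg(3)
im=vision.snapshot("scene"); t=vision.snapshot("top")
cv2.imwrite("pics/t6.png",t[:,:,::-1])
a=cv2.resize(im[200:300,300:400],(400,400),interpolation=cv2.INTER_CUBIC);b=cv2.resize(t[180:280,150:250],(400,400),interpolation=cv2.INTER_CUBIC)
cv2.imwrite("pics/c7.png",np.hstack([a,b])[:,:,::-1])
e=telemetry.get_state()["ee_pos"];print(proj("scene",[e-[0,0,60],[514.5,34.6,50]]), proj("top",[[490.4,334.2,47],[518,365,50]]))
E
```

```text
20.45 [515.64  34.94 117.65] F [ 0.35 -0.21 -0.62] M [ 0.    -0.006  0.001]
[[350.47359709 257.1916454 ]
 [349.77731804 260.99538328]] [[200.42380987 249.13019327]
 [184.6979486  234.387062  ]]
```

View pics/c7.png

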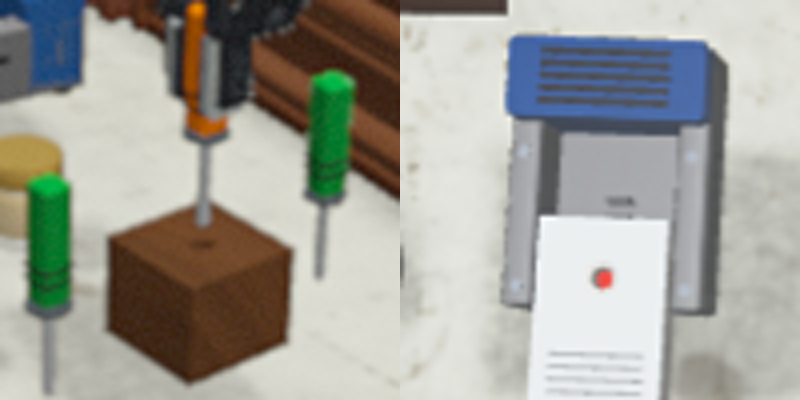

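The pin tip is at crop (203,226), directly over the stand hole at (202,244). The cassette's bore is at top px (200,249), matching full travel. I'm lowering the tool.

>>> {"method": "step_arm", "body": {
  "deltas": [
    [[0,0,0.02,0],[0,0,0.04,0],[0,0,0.06,0],[0,0,0.06,0]]
  ]
}}

```text
time_s: 21.0
ee_pos: [513.9, 34.5, 97.2]
tcp_rot: [0.998, 0.062, -0.001, -0.0]
force: [-0.2, -0.4, -1.0]
width: 15.4
gripper_force: 59.0
```

>>> {"method": "step_arm", "body": {
  "deltas": [
    [[0,0,0.03,0],[0,0,0.06,0],[0,0,0.08,0],[0,0,0.1,0],[0,0,0.1,0],[0,0,0.1,0]]
  ]
}}

```text
time_s: 21.6
ee_pos: [515.0, 34.4, 68.6]
tcp_rot: [0.998, 0.062, -0.0, -0.0]
force: [-0.7, -0.3, -1.0]
width: 15.1
gripper_force: 59.0
```

```bash
python3 -c "
from h import *
avg(3)"
```

```text
21.7 [515.2   34.41  68.86] F [-0.36 -0.14 -0.73] M [ 0.007  0.027 -0.007]
```

>>> {"method": "step_arm", "body": {
  "deltas": [
    [[0,0,0.004,0],[0,0,0.008,0],[0,0,0.011,0],[0,0,0.014,0],[0,0,0.014,0]]
  ]
}}

```text
time_s: 22.25
ee_pos: [515.0, 34.4, 65.3]
tcp_rot: [0.998, 0.062, -0.0, -0.0]
force: [-3.3, 0.0, 4.2]
width: 14.9
gripper_force: 59.8
```

```bash
python3 -c "
from h import *
avg(3)"
```

```text
22.35 [515.06  34.45  65.27] F [-2.67  0.05  4.79] M [0.014 0.51  0.012]
```

>>> {"method": "step_arm", "body": {
  "deltas": [
    [[0,0,0,0],[0,0,0,0],[0,0,0,0],[0,0,0,0],[0,0,0,0],[0,0,0,0],[0,0,0,0],[0,0,0,0]]
  ],
  "jaw": -1
}}

```text
time_s: 23.2
ee_pos: [515.0, 34.4, 64.5]
tcp_rot: [0.998, 0.062, 0.0, -0.0]
force: [0.2, 0.3, -0.5]
width: 85.2
gripper_force: 0.0
```

>>> {"method": "step_arm", "body": {
  "deltas": [
    [[0,0,-0.03,0],[0,0,-0.1,0],[0,0,-0.2,0],[0,0,-0.3,0],[0,0,-0.4,0],[0,0.1,-0.5,0],[0,0.3,-0.5,0],[0,0.45,-0.5,0],[0,0.6,-0.5,0],[0,0.7,-0.5,0],[0,0.7,-0.5,0]]
  ]
}}

```text
time_s: 24.3
ee_pos: [541.2, -177.8, 215.4]
tcp_rot: [0.998, 0.06, 0.0, 0.001]
force: [-0.2, 0.2, 0.5]
width: 85.6
gripper_force: 0.0
```

```bash
python3 - <<'E'
from h import *
avg(2)
im=vision.snapshot("scene"); t=vision.snapshot("top")
a=cv2.resize(im[160:300,230:400],(400,330),interpolation=cv2.INTER_CUBIC);b=cv2.resize(t[180:320,170:400],(400,243),interpolation=cv2.INTER_CUBIC)
b=np.vstack([b,np.zeros((87,400,3),np.uint8)])
cv2.imwrite("pics/c8.png",np.hstack([a,b])[:,:,::-1])
m=mask(im,(8,150,120),(22,255,255),(335,220,365,262)); print("orange (was 350.5,244.5 box 344,229,13,31)",blobs(m))
E
```

```text
24.35 [ 541.07 -176.73  215.21] F [-0.02  0.26  0.56] M [ 0.018 -0.009  0.021]
orange (was 350.5,244.5 box 344,229,13,31) [(array([350.6, 244.7]), array([344, 229,  13,  32, 290], dtype=int32))]
```

View pics/c8.png

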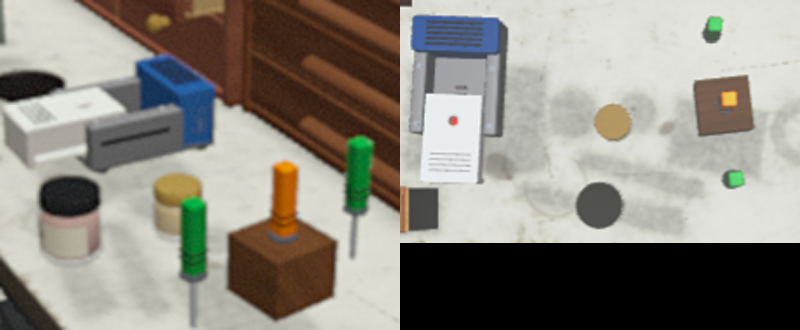

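The tool is upright and fully down, with its handle at (350.6,244.7) where it started. The cassette is out with the red button visible at crop (453,121), and the jars haven't moved.

```bash
python3 -c "
from cell import robot
print(robot.job_done())"
```

```text
the job is handed in; nothing more can be done
None
```

I handed the job in at about 24 s: the cassette is out at its stop and the pin tool is back upright, fully down in its stand; the button's pop-up and lock I could not confirm directly, only that the cassette stayed out with the pin drawn.

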